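Lock the galley drawer with its R-clip

TASK

Push the drawer fully shut, then lock it: take the red-tabbed R-clip from its wooden stand and press its straight leg down through the hole in the steel pin, gently, feeling your way in and never leaning hard on the pin, until the bow springs over and the clip is fully home. Let go of it and leave the things on top of the drawer unit undisturbed.

Things in the scene. Friction and masses are not known exactly. Their poses are not given: they have to be found in the camera images.
- unit: White plastic drawer unit, 300 (x) by 440 (y) by 115 mm high, fixed on a slab whose top is 18 mm above the work surface. Origin: centre of its underside; x points from its front to its back, z up. Loose things stand on it.
- bracket_top (a point): Middle of the top of the dark U-shaped bracket on the unit's top, between whose prongs the pin runs freely: 5 mm thick (x), 48 mm wide (y), 55 mm tall, its top 12 mm above the pin's axis, its middle on the pin's line. Axes as the unit's.
- drawer (a joint): The unit's one drawer, blue front: metres pulled out, 0 = fully shut (a firm stop), at most 0.07. It slides along the unit's x with about 9 N of friction and stays where it is left; it starts 25 to 45 mm open.
- lug_face (a point): Middle of the robot-side face of the blue lug, a tongue rising from the drawer front above the unit's top, before the pin's end; push the drawer shut here, along the unit's +x. Lug 44 mm wide, 8 mm thick; this point is on the pin's line, 10 mm below its top edge, 45 mm above the unit's top. Moves with the drawer. Axes as the unit's.
- pin: Steel pin, 20 mm thick, level along the unit's x, in a brass boss on the drawer's lug. Origin: on its axis, where its one vertical cross hole (right through, 8 by 8 mm, sharp-edged) should be. The pin has stiff end play (8 N) in the boss: the hole is really up to 8 mm nearer or farther along x, not told by this pose. Axes as the unit's. Drawer shut, this point is 24 mm behind the bracket.
- pin_top (a point): Point on the top of the pin, 10 mm above pin's origin: the height at which a leg that misses the hole lands. Pressing on the pin with over 25 N is leaning too hard. The pin's axis is 43 mm above the unit's top; the pin ends 26 mm behind its hole. Moves with the drawer. Axes as the unit's.
- stand: Wooden block, 44 (x) by 58 (y) by 34 mm high, fixed on the slab, with a slot from above, 7.5 mm wide and 26 mm deep, in which the clip stands loosely upright. Origin: underside, below the clip's leg; axes as the clip's.
- clip: R-clip of 6 mm wire, 88 mm tall, about 55 g, upright, red tab on top. Origin: lower tip of the straight leg (round end); z up the leg, y towards the bow. Red tab 12 (x) by 24 (y) by 30 mm, at z 58 to 88, y -8 to +16 mm: grip it across its 12 mm, fingertips not below z = 54 mm. Leg collar, 10 mm thick, z 45.5 to 58 mm: the hard stop on the pin's top. It moves a little in the stand.
- clip_seat (a point): Point on the clip's leg axis, 34 mm above the leg's tip; it lies on the pin's axis, in its hole, when the clip is home. Home has play: from 1.5 mm lower (collar on the pin) to 2 mm higher (bow catching under the pin). The clip's y must be square to the pin; the bow may be on either side. Axes as the clip's.
- bow (a joint): Spring angle of the clip's bow (rad), 0 relaxed, more when spread from the leg. The bow hangs beside the leg (y 5.5 to 17.5 mm), flared end 5 mm, narrow neck 22 mm above the leg's tip. It meets the pin once the leg is some 10 mm in the hole, spreads about 0.1 rad under a push of some 5 to 15 N, then springs back under the pin near home.
- tumbler: Steel tumbler, 72 mm wide, 95 mm tall, loose on the unit; origin under its centre.
- plate: Yellow melamine plate, 144 mm wide, 18 mm tall, loose on the unit; origin under its centre.
- jar: Glass jar with a white twist cap, 66 mm wide, 100 mm tall, loose on the unit; origin under its centre.
- funnel: Green plastic funnel standing mouth down, 84 mm wide, 85 mm tall, loose on the unit; origin under its centre.
- spoon: Wooden spoon, 220 mm long, lying crosswise near the unit's front edge; origin under its middle, x along its length.

How it is judged:
By the outcome, as a careful person would: the job done as asked, in the order asked, and still so for the second after the job is handed in, with the robot touching nothing.
It also fails if it takes over 72 s, if anything falls off the work surface, if the arm or the gripper's body presses on something with over 40 N, if the wrist force passes 120 N, or if a joint passes its speed limit or range.

ROBOT

A 7-joint arm with a two-finger parallel gripper is mounted at the origin on the work surface. World frame = base frame: x ahead of the robot, y to its left, z up, the work surface at z = 0. Lengths are in m, angles in rad, forces in N, time in s.
With the tool pointing down it reaches from about 0.35 to 0.9 m from the base axis. Payload 8.1 kg.
Tool frame: the origin (TCP) lies midway between the tips of the shut fingers; the grasp point (between the pads) lies 19 mm behind it; z points along the fingers, y is the line along which they close (so a half turn about z gives the same grasp; the last joint's range is limited). The gripper opens to 85 mm and grips with 20 to 120 N. Pads are 22 mm wide; open, the fingers measure 114 mm over their backs; the gripper's body (76 mm by 85 mm) begins 54 mm behind the grasp point. The pads swing forward as they close: fully open they stand 13 mm farther back than shut.
Start: joints at [-1.232, 0.434, 0.025, 1.573, -0.012, 1.134, -0.075], TCP at [0.267, 0.565, 0.231] pointing down, gripper open.
Joint ranges: [-2.62, 2.62], [-0.44, 2.09], [-1.27, 1.32], [0.08, 2.57], [-1.32, 4.46], [0.12, 2], [-2.74, 2.74]. Speed limits (rad/s): [2.22, 2.22, 3.01, 3.01, 3.14, 3.14, 3.14].

INTERFACE

Orientations are given as a 3x3 rotation matrix whose columns are the frame's x, y, z axes.
In Python, from bench import r gives the robot as it stands. The module is installed in compiled form; this text tells all that it offers.
- The arm moves only by the tool step_arm, never from a script. Its argument "series" is a list of rows, each a list of 5 numbers: the finger opening in m, from 0 to 0.0854, then the shift along the tool's x, y, z in m, then the turn about the tool's z in rad. A call has 1 to 8 rows; each row shifts and turns the commanded pose from where the row before left it, along the tool's axes as they then stand; what a row does not reach is not made up. A row lasts 1/12 s, in which the tool goes at most 41.7 mm and 7.16 degrees, less where a joint would pass 70% of its speed; a pose out of reach is approached as far as the arm can. A call with a gripper value outside its range is refused whole. The fingers move at their own pace and stop on an object; "force" is the grip in N (left out, the last holds). Time passes only in rows, so rows that do not move let the fingers close. It gives the time, the measured TCP pose, the force, the opening and the grip force at its end, in the units of the state.
- r.read_state(): the state, without advancing time (a new reading comes with each control period).
- r.snapshot(name): name is "side" or "top" or "wrist"; returns a dict with "img" (480x640x3 uint8, red, green, blue), "vertical_fov" (degrees; the focal length in pixels is half the picture's height over the tangent of half this angle, whatever the lens; pixels are square), "cx", "cy" (the principal point, pixels), "k1" (the pictures are not rectified: a ray, as slopes to the right and down, at radius r is drawn at 1 + k1 r^2 times it, then the intrinsics apply), "rvec" (rotation vector, rad) and "tvec" (3), from world to camera coordinates, as OpenCV has them. Camera axes: x right, y down, z forward; pixel columns grow to the right and rows downward; lengths in m; the calibration is good to about 2 mm. A picture is of the moment at which its call begins. There is no depth.
- r.close_job(): hands the job in; it is judged then, once.
Trained networks look in the newest picture that a camera, given by its name, has taken for a name from the list of things; names that differ only in an ending like _2 or _b are one class to them, and where a whole thing is asked for, a point or a joint stands for the part that bears it (a point fixed in the world has none). Each returns a list of dicts, best first, with "score" (0 to 1); they miss things now and then, are a little off and sometimes report something else, mostly with a low value. They report only what shows in the picture. A call takes as long as a camera call.
- r.search_frame(camera, target): "box" ([left, top, width, height] in pixels, round what is visible of it).
- r.outline_of(camera, target): "mask" (480x640 bool, what is visible of it) and "box" ([left, top, width, height] in pixels, round what is visible of it).
The state is a dict: "time": time; "joint_pos": joint angles; "joint_velocities": joint speeds; "tau": joint torques, N m; "ee_pos": TCP position; "eef_rot": TCP orientation; "contact_force": force on the tool from outside, world axes, zero at the start; "moment": the same for the moment, N m; "width": finger opening in m; "finger_force": force on a finger pad.
Only numpy, scipy, OpenCV 4.12 (cv2) and the standard library are available. Lean on these libraries where they do the work, as an engineer would, in place of code of your own. Each camera call takes 0.05 s, during which the arm holds its last target. There are 200 camera calls.

## Working session

There is one attempt and no reset: what is moved stays moved. The work goes in short steps, Python scripts to look and compute and a tool call to move; the robot and the scene stay as the last step left them, time stands still between calls to the robot, and variables do not carry over. Pictures are saved under pics/ and viewed, at most 10 in all, crops included, and the job is handed in when it is done.

Besides the shell and the picture viewer there is one more tool, called after "Emit:" as a command line: name --pt "numbers of a row" for each row, then --argument value for the rest. step_arm: Moves the arm, as the interface text tells. Its arguments: {"type":"object","properties":{"series":{"type":"array","items":{"type":"array","items":{"type":"number"}}},"force":{"type":"number"}},"required":["series"]}

```bash
mkdir -p pics; cat > h.py <<'E'
import numpy as np, cv2
from bench import r
def cam(s):
    f=240/np.tan(np.radians(s["vertical_fov"])/2)
    R=cv2.Rodrigues(np.array(s["rvec"],float))[0]; t=np.array(s["tvec"],float).ravel()
    return f,R,t
def proj(s,P):
    f,R,t=cam(s); c=np.atleast_2d(P)@R.T+t; m=c[:,:2]/c[:,2:]
    m=m*(1+s["k1"]*(m**2).sum(1,keepdims=True)); return m*f+[s["cx"],s["cy"]]
def ray(s,uv):
    f,R,t=cam(s); d=(np.array(uv,float)-[s["cx"],s["cy"]])/f; m=d.copy()
    for _ in range(30): m=d/(1+s["k1"]*(m@m))
    return -R.T@t, R.T@np.array([m[0],m[1],1])
def atz(s,uv,z):
    o,d=ray(s,uv); return o+d*(z-o[2])/d[2]
def tri(obs):
    A=np.zeros((3,3));b=np.zeros(3)
    for s,uv in obs:
        o,d=ray(s,uv); d=d/np.linalg.norm(d); M=np.eye(3)-np.outer(d,d); A+=M;b+=M@o
    return np.linalg.solve(A,b)
def save(n,img): cv2.imwrite("pics/"+n+".png",cv2.cvtColor(img,cv2.COLOR_RGB2BGR))
E
python3 - <<'E'
from h import *
import pickle
S={}
for n in ["side","top"]:
    s=r.snapshot(n); S[n]=s; save(n+"0",s["img"])
    o,d=ray(s,(320,240)); print(n,o.round(3),d.round(3),s["vertical_fov"],s["k1"])
    for t in ["unit","bracket_top","lug_face","pin","stand","clip","clip_seat","tumbler","plate","jar","funnel","spoon"]:
        L=r.search_frame(n,t); print(t,[(np.round(x["box"]).tolist(),round(x["score"],2)) for x in L[:2]])
pickle.dump(S,open("S0.pkl","wb"))
print(r.read_state())
E
```

```text
side [ 0.495 -0.818  0.862] [ 0.108  0.726 -0.679] 46.55241729939191 -0.03192512980890081
unit [([248.0, 146.0, 206.0, 187.0], 0.85)]
bracket_top [([250.0, 148.0, 200.0, 185.0], 0.66)]
lug_face [([247.0, 157.0, 50.0, 174.0], 0.59)]
pin [([258.0, 162.0, 37.0, 10.0], 0.76)]
stand [([269.0, 393.0, 35.0, 41.0], 0.97)]
clip [([280.0, 381.0, 10.0, 34.0], 0.78), ([267.0, 393.0, 37.0, 44.0], 0.67)]
clip_seat []
tumbler [([340.0, 118.0, 30.0, 50.0], 0.74), ([344.0, 218.0, 77.0, 53.0], 0.41)]
plate [([343.0, 218.0, 79.0, 53.0], 0.84)]
jar [([358.0, 138.0, 34.0, 61.0], 0.73)]
funnel [([326.0, 175.0, 40.0, 50.0], 0.56)]
spoon [([289.0, 205.0, 32.0, 86.0], 0.58), ([360.0, 139.0, 32.0, 57.0], 0.37)]
top [ 0.582 -0.023  1.224] [ 0.04  -0.003 -0.999] 52.32169233238796 0.036885154796351224
unit [([183.0, 142.0, 204.0, 166.0], 0.7)]
bracket_top [([188.0, 142.0, 198.0, 166.0], 0.95)]
lug_face [([182.0, 254.0, 198.0, 56.0], 0.88)]
pin [([227.0, 258.0, 14.0, 37.0], 0.66), ([238.0, 163.0, 34.0, 34.0], 0.2)]
stand [([434.0, 280.0, 28.0, 19.0], 0.97)]
clip [([445.0, 289.0, 14.0, 8.0], 0.57)]
clip_seat []
tu
[... 373 characters left out ...]
7511869]), 'joint_velocities': array([-0.00143251,  0.00109934,  0.00041798, -0.00207752,  0.00245924,
       -0.00052466, -0.00155562]), 'tau': array([ 5.68861869e-04, -6.70282745e+01,  1.02427002e+00, -3.16560853e+01,
        1.55390950e-02,  2.35863154e-03,  8.83516940e-07]), 'ee_pos': array([0.26726903, 0.565015  , 0.23134374]), 'eef_rot': array([[-9.03932970e-01,  4.27674156e-01,  4.16626522e-05],
       [ 4.27674158e-01,  9.03932965e-01,  1.01574377e-04],
       [ 5.78049105e-06,  1.09634468e-04, -9.99999994e-01]]), 'contact_force': array([-0.48381821, -0.30101495, -0.72436296]), 'moment': array([-0.0328858 , -0.02869531,  0.03642382]), 'finger_force': 0.0, 'width': 0.0853270710708834}
```

```bash
python3 - <<'E'
import cv2
a=cv2.imread("pics/side0.png")[100:450,230:470]; b=cv2.imread("pics/top0.png")[130:320,170:480]
cv2.imwrite("pics/c1.png",cv2.resize(a,None,fx=1.7,fy=1.7,interpolation=2)[:600])
cv2.imwrite("pics/c2.png",cv2.resize(b,None,fx=2.55,fy=2.55,interpolation=2))
E
```

```text
(no output)
```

View pics/c1.png

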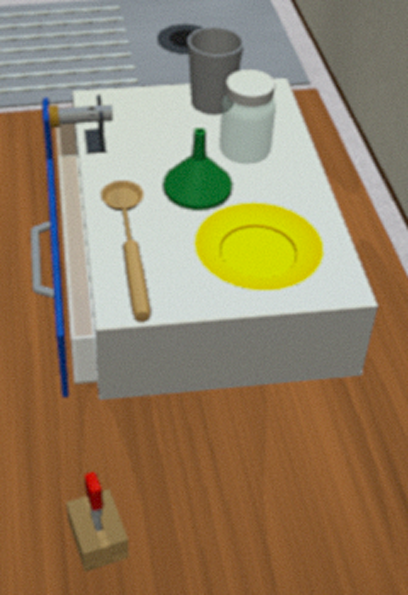

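View pics/c2.png

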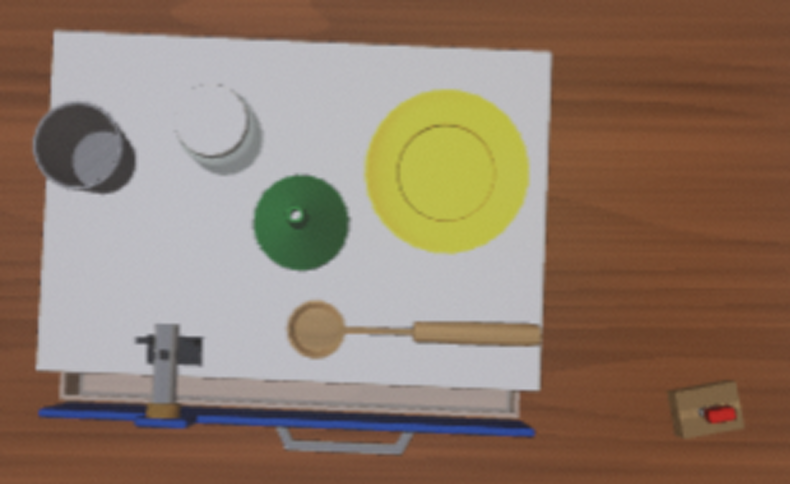

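```bash
python3 - <<'E'
from h import *
import pickle
S=pickle.load(open("S0.pkl","rb")); t=S["top"]; sd=S["side"]
c2=lambda u,v:(u/2.55+170-.3,v/2.55+130-.3)
c1=lambda u,v:(u/1.7+230-.2,v/1.7+100-.2)
P=[atz(t,c2(*p),.133)[:2] for p in [(55,31),(551,51),(540,389),(37,370)]]  # back-left, back-right, front-right, front-left
P=np.array(P);print(P.round(4), np.linalg.norm(P-np.roll(P,-1,0),axis=1).round(4))
# side check
print("side",[atz(sd,c1(*p),.133).round(4)[:2].tolist() for p in [(76,91),(374,304),(97,317),(288,82)]])
ex=(P[0]-P[3]+P[1]-P[2]);yaw1=np.arctan2(ex[1],ex[0]); ey=(P[0]-P[1]+P[3]-P[2]);yaw2=np.arctan2(-ey[0],ey[1])
print("centre",P.mean(0).round(4),yaw1,yaw2)
print("pin hole top",atz(t,c2(164,354),.186).round(4), "boss/lug top",atz(t,c2(163,422),.188).round(4),"bracket top", atz(t,c2(140,341),.188).round(4),"pin end",atz(t,c2(167,326),.181).round(4))
# clip/stand
for z,p in [(.018+.034,(671,391)),(.052,(737,383)),(.052,(743,428)),(.052,(681,436))]: print("stand",atz(t,c2(*p),z).round(4))
ty=tri([(t,c2(721,414)),(sd,c1(93,480))]);print("tab",ty.round(4))
o=r.outline_of("top","clip");
for x in o[:1]: 
  ys,xs=np.nonzero(x["mask"]);print(x["score"],xs.mean(),ys.mean(), len(xs)); save("m",(x["mask"]*255).astype(np.uint8)[...,None].repeat(3,2))
red=(t["img"][...,0]>130)&(t["img"][...,1]<60)&(t["img"][...,2]<60); ys,xs=np.nonzero(red);print("red",xs,ys); print(atz(t,(xs.mean(),ys.mean()),.115))
E
```

```text
[[ 0.8412  0.2658]
 [ 0.831  -0.171 ]
 [ 0.5336 -0.1645]
 [ 0.5436  0.2738]] [0.4369 0.2975 0.4384 0.2978]
side [[0.5483, 0.2701], [0.827, -0.171], [0.5351, -0.1481], [0.8408, 0.2528]]
centre [0.6874 0.051 ] -0.02442249619272056 -0.0230869235665043
pin hole top [0.5602 0.1549 0.186 ] boss/lug top [0.5041 0.154  0.188 ] bracket top [0.5707 0.1747 0.188 ] pin end [0.5834 0.1538 0.181 ]
stand [ 0.5301 -0.2975  0.052 ]
stand [ 0.5386 -0.359   0.052 ]
stand [ 0.4968 -0.3646  0.052 ]
stand [ 0.4884 -0.3069  0.052 ]
tab [ 0.5128 -0.3281  0.1106]
0.69 280.75872492442977 288.0692497938994 3639
red [453 454 455 456 457 449 450 451 452 453 454 455 456 457 448 449 450 451
 452 453 454 455 456 457 448 449 450 451 452 453 454 455 456 457 458 448
 449 450 451 452 453 454 455 456 457 449 450 451 452] [290 290 290 290 290 291 291 291 291 291 291 291 291 291 292 292 292 292
 292 292 292 292 292 292 293 293 293 293 293 293 293 293 293 293 293 294
 294 294 294 294 294 294 294 294 294 295 295 295 295]
[ 0.51241834 -0.32766593  0.115     ]
```

```bash
cat >> h.py <<'E'
def plan(target,yaw,n,w,start=None):
    """rows from present pose to TCP target, tool y at world yaw (deg)"""
    st=r.read_state(); R=np.array(st["eef_rot"]); p=np.array(st["ee_pos"])
    a0=np.arctan2(R[1,1],R[0,1]); dz=-(np.radians(yaw)-a0); dz=(dz+np.pi)%(2*np.pi)-np.pi
    d=(np.array(target)-p)/n; rows=[]
    for i in range(n):
        a=a0-dz*i/n; y=np.array([np.cos(a),np.sin(a),0]); z=np.array([0,0,-1.]); x=np.cross(y,z)
        rows.append([w]+[round(float(v),4) for v in (d@x,d@y,d@z,dz/n)])
    print("now",p.round(4),"yaw",round(np.degrees(a0),2),"F",np.round(st["contact_force"],1),"t",st["time"])
    for i in range(0,n,8): print(rows[i:i+8])
E
python3 -c "
from h import *
plan([.44,.1575,.235],-1.4,16,0.0)"
```

```text
now [0.2672 0.565  0.2313] yaw 64.68 F [ 0.7 -0.   0.3] t 1.35
[[0.0, -0.0207, -0.0184, -0.0002, 0.0721], [0.0, -0.0219, -0.0169, -0.0002, 0.0721], [0.0, -0.0231, -0.0152, -0.0002, 0.0721], [0.0, -0.0241, -0.0135, -0.0002, 0.0721], [0.0, -0.025, -0.0118, -0.0002, 0.0721], [0.0, -0.0258, -0.0099, -0.0002, 0.0721], [0.0, -0.0265, -0.0081, -0.0002, 0.0721], [0.0, -0.027, -0.0061, -0.0002, 0.0721]]
[[0.0, -0.0273, -0.0042, -0.0002, 0.0721], [0.0, -0.0276, -0.0022, -0.0002, 0.0721], [0.0, -0.0277, -0.0002, -0.0002, 0.0721], [0.0, -0.0276, 0.0018, -0.0002, 0.0721], [0.0, -0.0274, 0.0038, -0.0002, 0.0721], [0.0, -0.0271, 0.0057, -0.0002, 0.0721], [0.0, -0.0266, 0.0077, -0.0002, 0.0721], [0.0, -0.026, 0.0096, -0.0002, 0.0721]]
```

Emit:
step_arm --pt "0.0 -0.0207 -0.0184 0 0.0721" --pt "0.0 -0.0219 -0.0169 0 0.0721" --pt "0.0 -0.0231 -0.0152 0 0.0721" --pt "0.0 -0.0241 -0.0135 0 0.0721" --pt "0.0 -0.025 -0.0118 0 0.0721" --pt "0.0 -0.0258 -0.0099 0 0.0721" --pt "0.0 -0.0265 -0.0081 0 0.0721" --pt "0.0 -0.027 -0.0061 0 0.0721" --force 60

```text
time: 2.02
ee_pos: [0.354, 0.36, 0.2315]
eef_rot: [[-0.521, 0.853, 0.0], [0.853, 0.521, 0.0], [0.0, 0.0, -1.0]]
contact_force: [0.6, 0.2, 0.2]
width: 0.0
finger_force: 0.0
```

Emit:
step_arm --pt "0.0 -0.0273 -0.0042 0 0.0721" --pt "0.0 -0.0276 -0.0022 0 0.0721" --pt "0.0 -0.0277 0 0 0.0721" --pt "0.0 -0.0276 0.0018 0 0.0721" --pt "0.0 -0.0274 0.0038 0 0.0721" --pt "0.0 -0.0271 0.0057 0 0.0721" --pt "0.0 -0.0266 0.0077 0 0.0721" --pt "0.0 -0.026 0.0096 0 0.0721"

```text
time: 2.68
ee_pos: [0.4406, 0.1562, 0.2316]
eef_rot: [[0.028, 1.0, 0.0], [1.0, -0.028, 0.001], [0.001, 0.0, -1.0]]
contact_force: [0.2, 0.2, -1.4]
width: -0.0001
finger_force: 0.0
```

```bash
python3 - <<'E'
from h import *
s=r.snapshot("wrist"); save("w1",s["img"]); o,d=ray(s,(320,240)); print(o,d)
print(proj(s,[[.44,.157,.235],[.504,.154,.188],[.56,.155,.186]]))
plan([.44,.1575,.168],-1.4,3,0.0)
E
```

```text
[0.44299915 0.23781561 0.37299648] [ 4.55316348e-04 -3.15204031e-01 -9.49071275e-01]
[[314.05857731 329.71737149]
 [448.71251893 281.13591935]
 [564.58268272 274.58112616]]
now [0.4427 0.1506 0.2318] yaw -2.26 F [ 1.7 -5.7 -0.1] t 2.7333
[[0.0, 0.0023, -0.001, 0.0213, -0.005], [0.0, 0.0023, -0.001, 0.0213, -0.005], [0.0, 0.0023, -0.001, 0.0213, -0.005]]
```

View pics/w1.png

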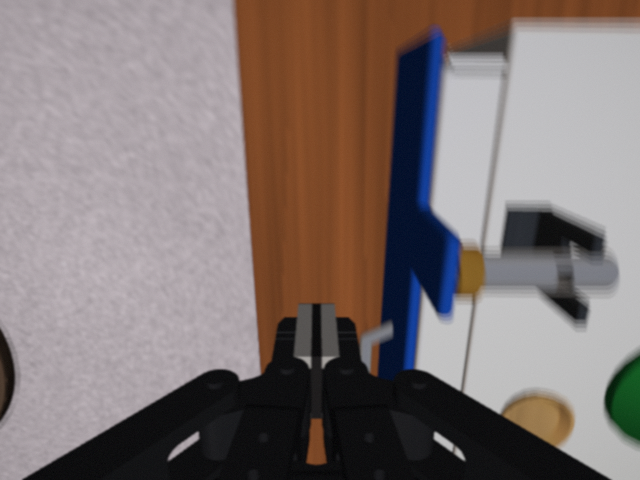

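Emit:
step_arm --pt "0 0 0 0.02 0" --pt "0 0 0 0.02 0" --pt "0 0 0 0.02 0" --pt "0 0 0 0 0" --pt "0 0 0 0 0"

```text
time: 3.15
ee_pos: [0.4397, 0.1573, 0.1711]
eef_rot: [[0.025, 1.0, -0.002], [1.0, -0.025, -0.001], [-0.001, -0.002, -1.0]]
contact_force: [0.1, -0.4, 0.3]
width: 0.0002
finger_force: 0.0
```

Emit:
step_arm --pt "0 0 0.012 0 0" --pt "0 0 0.012 0 0" --pt "0 0 0.012 0 0" --pt "0 0 0.008 0 0" --pt "0 0 0.006 0 0" --pt "0 0 0.006 0 0" --pt "0 0 0.004 0 0"

```text
time: 3.73
ee_pos: [0.4994, 0.1561, 0.1715]
eef_rot: [[0.024, 1.0, -0.003], [1.0, -0.024, 0.0], [0.0, -0.003, -1.0]]
contact_force: [-10.1, 1.0, 7.0]
width: 0.0003
finger_force: 4.8
```

Emit:
step_arm --pt "0 0 0.004 0 0" --pt "0 0 0.004 0 0" --pt "0 0 0.003 0 0" --pt "0 0 0.002 0 0"

```text
time: 4.07
ee_pos: [0.5121, 0.1558, 0.1715]
eef_rot: [[0.024, 1.0, -0.003], [1.0, -0.024, 0.0], [0.0, -0.003, -1.0]]
contact_force: [-8.6, -0.8, 6.1]
width: -0.0002
finger_force: 4.7
```

Emit:
step_arm --pt "0 0 0.003 0 0" --pt "0 0 0.003 0 0" --pt "0 0 0.002 0 0"

```text
time: 4.32
ee_pos: [0.5192, 0.1556, 0.1714]
eef_rot: [[0.024, 1.0, -0.005], [1.0, -0.024, 0.0], [-0.0, -0.005, -1.0]]
contact_force: [-18.4, -0.1, 15.9]
width: -0.0002
finger_force: 9.3
```

Emit:
step_arm --pt "0 0 0.002 0 0" --pt "0 0 0.001 0 0" --pt "0 0 0 0 0"

```text
time: 4.57
ee_pos: [0.5192, 0.1556, 0.1711]
eef_rot: [[0.023, 1.0, -0.011], [1.0, -0.023, -0.0], [-0.0, -0.011, -1.0]]
contact_force: [-23.6, -0.5, 17.8]
width: 0.0001
finger_force: 12.0
```

Emit:
step_arm --pt "0 0 -0.012 0 0" --pt "0 0 -0.018 -0.01 0" --pt "0 0 0 -0.035 0" --pt "0 0 0 -0.035 0" --pt "0 0 0.03 -0.02 0" --pt "0 0 0.035 0 0" --pt "0 0 0.038 0 0" --pt "0 0 0 0 0"

```text
time: 5.23
ee_pos: [0.6032, 0.1528, 0.2713]
eef_rot: [[0.026, 1.0, 0.004], [1.0, -0.026, -0.002], [-0.002, 0.004, -1.0]]
contact_force: [-2.7, 0.0, -0.0]
width: -0.0
finger_force: 0.0
```

Emit:
step_arm --pt "0 0 0 0 0" --pt "0 0 0 0 0" --pt "0 0 0 0 0"

```text
time: 5.48
ee_pos: [0.5966, 0.1536, 0.2716]
eef_rot: [[0.025, 1.0, -0.0], [1.0, -0.025, 0.0], [0.0, -0.0, -1.0]]
contact_force: [-1.6, -0.6, -0.7]
width: 0.0
finger_force: 0.0
```

```bash
python3 - <<'E'
from h import *
import pickle
s=r.snapshot("wrist"); t=r.snapshot("top"); pickle.dump((s,t),open("S1.pkl","wb"))
st=r.read_state();print(st["ee_pos"],st["time"])
save("w2",s["img"]); 
a=cv2.resize(t["img"][230:310,170:280],None,fx=3.63,fy=3.63,interpolation=2)
b=s["img"].copy(); 
p=proj(s,[[.595,.154,.186],[.571,.154,.188]]).round().astype(int); print(p)
x0,y0=max(p[0][0]-125,0),max(p[0][1]-120,0)
c=cv2.resize(b[y0:y0+200,x0:x0+250],None,fx=3.2,fy=3.2,interpolation=2)[:600]; print(x0,y0)
save("w2c",c[:, :800]); save("t2c",a)
E
```

```text
[0.59650195 0.1537486  0.27176536] 5.5833
[[313 250]
 [271 252]]
188 130
```

View pics/w2c.png

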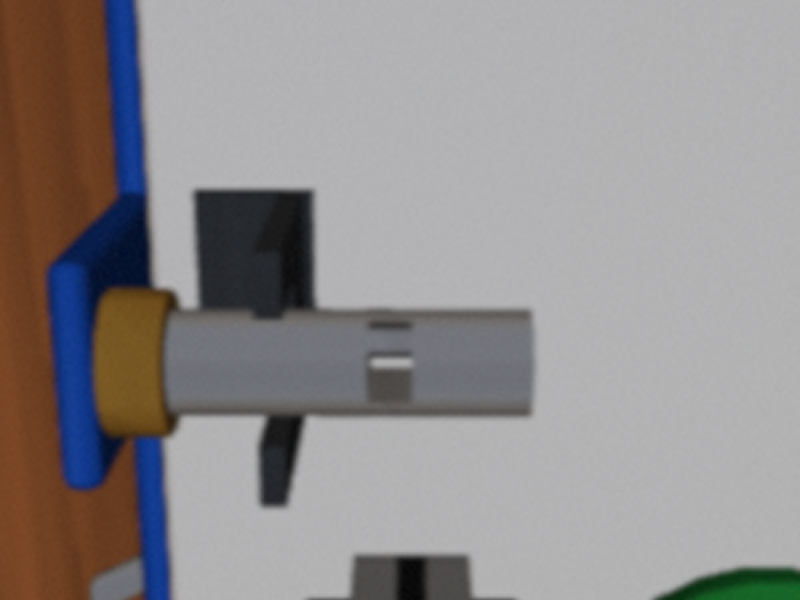

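```bash
python3 - <<'E'
from h import *
import pickle
s,t=pickle.load(open("S1.pkl","rb"))
print("tcp proj",proj(s,[[.5965,.15375,.2718]]), "fingers seen", 188+411/3.2, "front of tips row",130+556/3.2)
h=(188+390/3.2,130+377/3.2); print("hole",atz(s,h,.185))
for n,q in [("pin end",(532,362)),("boss",(166,362))]: print(n,atz(s,(188+q[0]/3.2,130+q[1]/3.2),.176))
print("bracket",atz(s,(188+274/3.2,130+270/3.2),.188))
plan([.512,-.328,.27],7.9,18,0.05)
E
```

```text
tcp proj [[315.44566327 326.87653676]] fingers seen 316.4375 front of tips row 303.75
hole [0.5931321  0.15491919 0.185     ]
pin end [0.61930125 0.15407273 0.176     ]
boss [0.55147657 0.15567465 0.176     ]
bracket [0.57381124 0.17596002 0.188     ]
now [0.5965 0.1537 0.2718] yaw -1.39 F [-0.  -0.4  0.4] t 5.5833
[[0.05, -0.0269, -0.004, 0.0001, -0.009], [0.05, -0.0268, -0.0043, 0.0001, -0.009], [0.05, -0.0268, -0.0045, 0.0001, -0.009], [0.05, -0.0268, -0.0048, 0.0001, -0.009], [0.05, -0.0267, -0.005, 0.0001, -0.009], [0.05, -0.0267, -0.0053, 0.0001, -0.009], [0.05, -0.0266, -0.0055, 0.0001, -0.009], [0.05, -0.0266, -0.0057, 0.0001, -0.009]]
[[0.05, -0.0265, -0.006, 0.0001, -0.009], [0.05, -0.0265, -0.0062, 0.0001, -0.009], [0.05, -0.0264, -0.0064, 0.0001, -0.009], [0.05, -0.0263, -0.0067, 0.0001, -0.009], [0.05, -0.0263, -0.0069, 0.0001, -0.009], [0.05, -0.0262, -0.0072, 0.0001, -0.009], [0.05, -0.0261, -0.0074, 0.0001, -0.009], [0.05, -0.0261, -0.0076, 0.0001, -0.009]]
[[0.05, -0.026, -0.0079, 0.0001, -0.009], [0.05, -0.0259, -0.0081, 0.0001, -0.009]]
```

Emit:
step_arm --pt "0.06 -0.0269 -0.004 0 -0.009" --pt "0.06 -0.0268 -0.0043 0 -0.009" --pt "0.06 -0.0268 -0.0045 0 -0.009" --pt "0.06 -0.0268 -0.0048 0 -0.009" --pt "0.06 -0.0267 -0.005 0 -0.009" --pt "0.06 -0.0267 -0.0053 0 -0.009" --pt "0.06 -0.0266 -0.0055 0 -0.009" --pt "0.06 -0.0266 -0.0057 0 -0.009"

```text
time: 6.25
ee_pos: [0.5587, -0.0614, 0.2719]
eef_rot: [[-0.049, 0.999, 0.001], [0.999, 0.049, 0.001], [0.001, 0.001, -1.0]]
contact_force: [-0.6, -0.9, -0.4]
width: 0.06
finger_force: 0.0
```

Emit:
step_arm --pt "0.06 -0.0265 -0.006 0 -0.009" --pt "0.06 -0.0265 -0.0062 0 -0.009" --pt "0.06 -0.0264 -0.0064 0 -0.009" --pt "0.06 -0.0263 -0.0067 0 -0.009" --pt "0.06 -0.0263 -0.0069 0 -0.009" --pt "0.06 -0.0262 -0.0072 0 -0.009" --pt "0.06 -0.0261 -0.0074 0.01 -0.009" --pt "0.06 -0.0261 -0.0076 0.02 -0.009"

```text
time: 6.92
ee_pos: [0.5226, -0.2761, 0.2437]
eef_rot: [[-0.12, 0.993, 0.005], [0.993, 0.12, -0.001], [-0.002, 0.005, -1.0]]
contact_force: [1.2, -0.1, 0.2]
width: 0.06
finger_force: 0.0
```

Emit:
step_arm --pt "0.06 -0.026 -0.0079 0.03 -0.009" --pt "0.06 -0.0259 -0.0081 0.03 -0.009" --pt "0.06 0 0 0.02 0" --pt "0.06 0 0 0 0" --pt "0.06 0 0 0 0" --pt "0.06 0 0 0 0"

```text
time: 7.42
ee_pos: [0.5135, -0.3273, 0.1629]
eef_rot: [[-0.138, 0.99, 0.002], [0.99, 0.138, 0.0], [-0.0, 0.002, -1.0]]
contact_force: [0.0, -0.2, 0.9]
width: 0.0601
finger_force: 0.0
```

```bash
python3 - <<'E'
from h import *
import pickle
s=r.snapshot("wrist"); pickle.dump(s,open("S2.pkl","wb"))
st=r.read_state();print(st["ee_pos"],st["eef_rot"][:,1],st["time"],proj(s,[st["ee_pos"]]))
for n in ["clip","stand"]: print(n,[(x["box"],x["score"]) for x in r.search_frame("wrist",n)[:2]])
save("w3",cv2.resize(s["img"][150:450,120:520],None,fx=2,fy=2,interpolation=2))
E
```

```text
[ 0.51380236 -0.32740731  0.16323338] [0.99031234 0.13883246 0.00264904] 7.4667 [[316.30181066 327.70207552]]
clip [([299.0, 229.6, 24.4, 67.1], 0.83)]
stand [([274.6, 189.4, 76.8, 98.7], 0.68), ([297.8, 228.4, 28.5, 70.5], 0.26)]
```

View pics/w3.png

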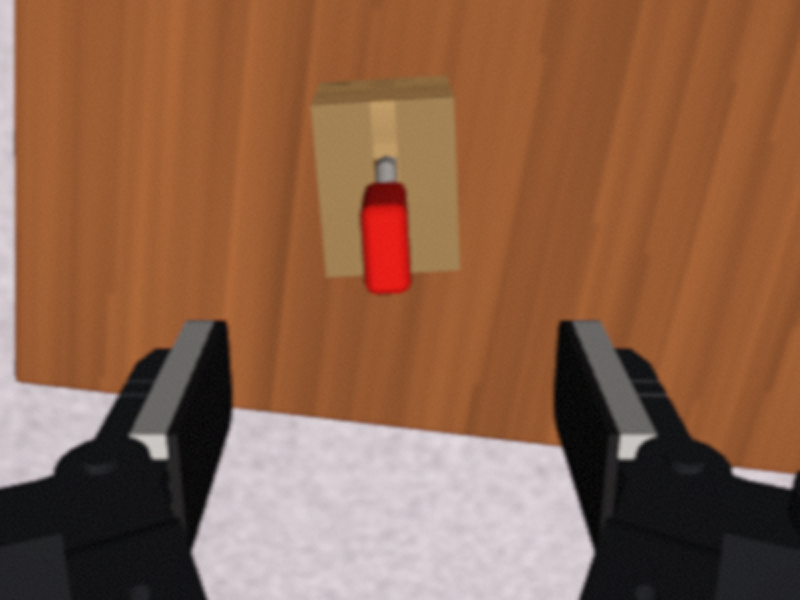

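```bash
python3 - <<'E'
from h import *
import pickle
s=pickle.load(open("S2.pkl","rb"))
q=lambda u,v:(u/2+120,v/2+150)
c=[atz(s,q(*p),.114) for p in [(363,205),(406,208),(410,290),(366,290)]]; print(np.round(c,4))
C=np.mean(c,0); print("C",C)
S=[atz(s,q(*p),.052) for p in [(312,105),(452,97),(460,270),(326,277)]]; print(np.round(S,4),"stand C",np.mean(S,0))
v=S[0]-S[3]+S[1]-S[2]; v/=np.linalg.norm(v); print("dir",v, np.degrees(np.arctan2(-v[0],v[1])))
slot=[atz(s,q(*p),.052) for p in [(383,103),(384,150)]]; print("slot",np.round(slot,4))
crop=lambda P:(proj(s,P)-[120,150])*2
for n,o in [("A leg back",-4),("B leg front",4)]:
    for e in (-3,3):
        print(n,e,[crop([*(C[:2]+v[:2]*(o+e)/1000),z])[0].round(0).tolist() for z in (.084,.0715,.06,.052)])
print("A bow outer",[crop([*(C[:2]+v[:2]*.0135),z])[0].round(0).tolist() for z in (.084,.0715,.06,.052)])
print("tab near-bottom",crop([*(C[:2]+v[:2]*.012),.084]))
E
```

```text
[[ 0.5051 -0.3162  0.114 ]
 [ 0.5155 -0.3156  0.114 ]
 [ 0.5196 -0.3369  0.114 ]
 [ 0.5088 -0.3384  0.114 ]]
C [ 0.51224266 -0.32676927  0.114     ]
[[ 0.4865 -0.3089  0.052 ]
 [ 0.5285 -0.3005  0.052 ]
 [ 0.5404 -0.357   0.052 ]
 [ 0.4973 -0.3656  0.052 ]] stand C [ 0.51318435 -0.33297997  0.052     ]
dir [-0.19676754  0.98045017  0.        ] 11.347996648263118
slot [[ 0.5079 -0.3052  0.052 ]
 [ 0.5103 -0.32    0.052 ]]
A leg back -3 [[388.0, 230.0], [388.0, 214.0], [389.0, 201.0], [389.0, 192.0]]
A leg back 3 [[387.0, 210.0], [387.0, 195.0], [387.0, 182.0], [388.0, 174.0]]
B leg front -3 [[387.0, 203.0], [387.0, 188.0], [387.0, 176.0], [387.0, 168.0]]
B leg front 3 [[385.0, 183.0], [386.0, 169.0], [386.0, 157.0], [386.0, 150.0]]
A bow outer [[384.0, 160.0], [384.0, 147.0], [385.0, 137.0], [385.0, 130.0]]
tab near-bottom [[384.20742834 165.38576508]]
```

```bash
python3 -c "
from h import *
plan([.5122,-.3268,.0825],10,5,0.045)"
```

```text
now [ 0.5137 -0.3276  0.1631] yaw 7.97 F [-0.2 -0.7 -0.3] t 7.5667
[[0.045, 0.0002, -0.0003, 0.0161, -0.0071], [0.045, 0.0002, -0.0003, 0.0161, -0.0071], [0.045, 0.0002, -0.0003, 0.0161, -0.0071], [0.045, 0.0002, -0.0003, 0.0161, -0.0071], [0.045, 0.0002, -0.0003, 0.0161, -0.0071]]
```

Emit:
step_arm --pt "0.045 0.0002 -0.0003 0.016 -0.007" --pt "0.045 0.0002 -0.0003 0.016 -0.007" --pt "0.045 0.0002 -0.0003 0.016 -0.007" --pt "0.045 0.0002 -0.0003 0.016 -0.007" --pt "0.03 0.0002 -0.0003 0.0165 -0.007" --pt "0.022 0 0 0 0" --pt "0.018 0 0 0 0" --force 40

```text
time: 8.15
ee_pos: [0.511, -0.3269, 0.0813]
eef_rot: [[-0.172, 0.985, -0.0], [0.985, 0.172, 0.0], [0.0, -0.0, -1.0]]
contact_force: [-0.3, 0.5, 0.1]
width: 0.0181
finger_force: 0.0
```

Emit:
step_arm --pt "0.0 0 0 0 0" --pt "0.0 0 0 0 0" --pt "0 0 0 0 0" --pt "0 0 0 0 0"

```text
time: 8.48
ee_pos: [0.5115, -0.3276, 0.0818]
eef_rot: [[-0.172, 0.985, 0.002], [0.985, 0.172, -0.001], [-0.001, 0.002, -1.0]]
contact_force: [1.2, 1.0, 3.0]
width: 0.0115
finger_force: 42.8
```

Emit:
step_arm --pt "0 0 0 -0.01 0" --pt "0 0 0 -0.02 0" --pt "0 0 0 -0.035 0" --pt "0 0 0 -0.04 0" --pt "0 0 0 -0.04 0" --pt "0 0 0 -0.04 0" --pt "0 0 0 -0.035 0" --pt "0 0 0 0 0" --force 80

```text
time: 9.15
ee_pos: [0.5125, -0.33, 0.3094]
eef_rot: [[-0.17, 0.985, 0.01], [0.985, 0.17, -0.006], [-0.007, 0.009, -1.0]]
contact_force: [0.9, -0.2, 0.7]
width: 0.0106
finger_force: 79.6
```

Emit:
step_arm --pt "0 0 0 0 0" --pt "0 0 0 0 0" --pt "0 0 0 0 0"

```text
time: 9.4
ee_pos: [0.51, -0.3269, 0.2995]
eef_rot: [[-0.171, 0.985, -0.002], [0.985, 0.171, 0.001], [0.002, -0.002, -1.0]]
contact_force: [-0.6, 0.5, -1.7]
width: 0.0108
finger_force: 79.6
```

```bash
python3 - <<'E'
from h import *
import pickle
s=r.snapshot("wrist"); d=r.snapshot("side"); t=r.snapshot("top"); pickle.dump((s,d,t),open("S3.pkl","wb"))
st=r.read_state();print(st["ee_pos"],st["time"])
p=np.array(st["ee_pos"]); 
print(proj(s,[p,p-[0,0,.056]]),proj(d,[p,p-[0,0,.056]]))
u,v=proj(d,[p-[0,0,.02]])[0].astype(int)
a=cv2.resize(d["img"][v-40:v+60,u-33:u+34],None,fx=6,fy=6,interpolation=2)
b=cv2.resize(s["img"][180:480,220:420],None,fx=2,fy=2,interpolation=2)
print(u-33,v-40); save("w4",np.hstack([b,a[:600]])[:, :800]); print(a.shape,b.shape)
E
```

```text
[ 0.51020361 -0.32708064  0.29953256] 9.55
[[315.97946036 327.3613821 ]
 [316.29383995 270.7839224 ]] [[277.08827985 301.9293759 ]
 [279.04159547 328.38619859]]
244 271
(600, 402, 3) (600, 400, 3)
```

View pics/w4.png

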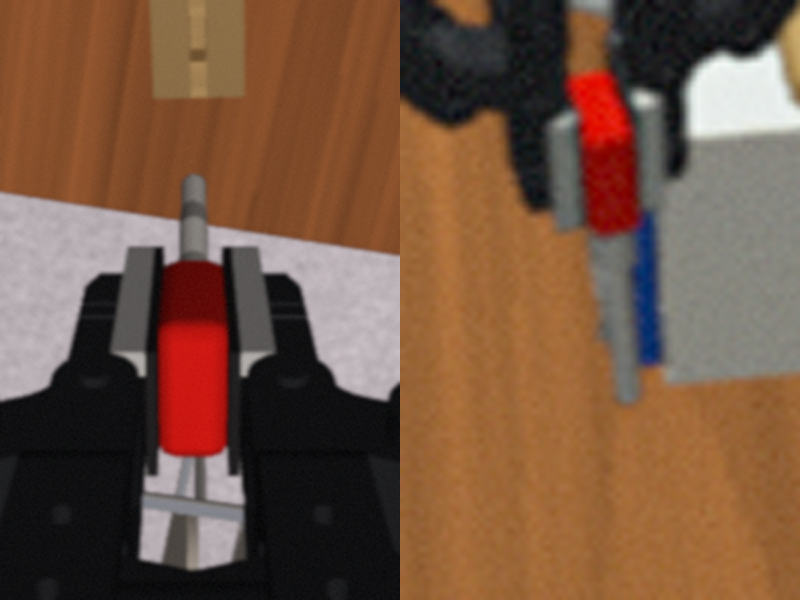

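```bash
cat > fit.py <<'E'
from h import *
import pickle
from scipy.optimize import least_squares
s,d,t=pickle.load(open("S3.pkl","rb"))
T=np.array([.5102,-.3271,.2995]); v=np.array([-.171,.985,0]); x=np.array([.985,.171,0])
def pt(q,y,z,sg,xx=0):
    y0,z0,ph,x0,rol=q; y=sg*y; 
    Y=y*np.cos(ph)-(z-73)*np.sin(ph); Z=y*np.sin(ph)+(z-73)*np.cos(ph); X=xx+x0+rol*(z-73)
    return T+(v*(Y+y0)+x*X+np.array([0,0,1])*(Z+73+z0))/1000
w=lambda u,r:np.array([220+u/2,180+r/2]); e=lambda u,r:np.array([244+(u-400)/6,271+r/6])
def run(sg):
    # tab y -8..16 from leg ; near(+v) edge = 16 if sg>0 else -8
    yn,yf=(16,-8) if sg>0 else (-8,16)
    obs=[(s,(yn,88),w(193,320)),(s,(yf,88),w(193,455)),(s,(yn,58),w(193,262)),
         (d,(yf,58),e(614,232)),(d,(yf,88),e(605,142)),(d,(yn,88),e(588,74)),(d,(-2*sg,.8),e(627,405))]
    f=lambda q:np.concatenate([(proj(S,pt(q,*p,sg))[0]-o) for S,p,o in obs])
    R=least_squares(f,[0,-56,0,0,0],loss="soft_l1"); print(sg,R.x.round(3),R.cost,f(R.x).reshape(-1,2).round(1).tolist())
    print(" leg tip rel TCP", (pt(R.x,0,0,sg)-T).round(4)*1000, "z=34:",(pt(R.x,0,34,sg)-T).round(4)*1000, "bow end (12,5)",(proj(s,pt(R.x,12,5,sg))[0]-[220,180])*2)
run(1);run(-1)
E
python3 fit.py
```

```text
1 [-7.0500e+00 -5.9787e+01 -1.2400e-01  1.6700e-01  7.0000e-03] 7.44288157790143 [[0.1, -0.2], [-0.0, 1.6], [-0.3, -4.6], [0.8, 1.9], [0.7, -0.3], [-1.1, -0.5], [0.4, 0.8]]
 leg tip rel TCP [  2.4 -15.9 -59.2] z=34: [  1.9 -11.7 -25.5] bow end (12,5) [191.41004848 194.81832434]
-1 [-3.5400e-01 -6.1281e+01 -1.8200e-01  1.7800e-01  6.0000e-03] 5.74465211019924 [[0.1, -0.8], [-0.0, 2.8], [-0.3, -0.5], [1.2, 2.8], [0.7, -0.4], [-1.0, 0.3], [0.1, -0.3]]
 leg tip rel TCP [  2.1 -13.4 -60.1] z=34: [  1.2  -7.3 -26.6] bow end (12,5) [191.63552463 273.86857359]
```

Emit:
step_arm --pt "0 0 0 -0.02 0.112" --pt "0 0 0 -0.02 0.112" --pt "0 0 0 -0.02 0.112" --pt "0 0 0 -0.02 0.112" --pt "0 0 0 -0.02 0.112" --pt "0 0 0 -0.02 0.112" --pt "0 0 0 -0.02 0.112"

```text
time: 10.13
ee_pos: [0.5106, -0.3272, 0.441]
eef_rot: [[0.579, 0.815, -0.001], [0.815, -0.579, 0.0], [-0.0, -0.001, -1.0]]
contact_force: [0.0, -0.1, -1.8]
width: 0.0108
finger_force: 79.6
```

Emit:
step_arm --pt "0 0 0 0 0.112" --pt "0 0 0 0 0.112" --pt "0 0 0 0 0.112" --pt "0 0 0 0 0.112" --pt "0 0 0 0 0.112" --pt "0 0 0 0 0.112" --pt "0 0 0 0 0.112" --pt "0 0 0 0 0"

```text
time: 10.8
ee_pos: [0.5108, -0.3272, 0.4399]
eef_rot: [[0.986, 0.169, -0.002], [0.169, -0.986, 0.0], [-0.001, -0.001, -1.0]]
contact_force: [-0.1, -0.6, -0.5]
width: 0.011
finger_force: 79.6
```

Emit:
step_arm --pt "0 0 0 0 0" --pt "0 0 0 0 0" --pt "0 0 0 0 0"

```text
time: 11.05
ee_pos: [0.5107, -0.3275, 0.4406]
eef_rot: [[0.984, 0.177, -0.0], [0.177, -0.984, 0.0], [-0.0, -0.0, -1.0]]
contact_force: [0.2, -0.1, -0.7]
width: 0.0107
finger_force: 79.6
```

```bash
python3 - <<'E'
from h import *
import pickle
d=r.snapshot("side"); st=r.read_state(); pickle.dump((d,st),open("S4.pkl","wb"))
p=np.array(st["ee_pos"]); print(p,st["eef_rot"].round(3).tolist(),st["time"])
u,v=proj(d,[p-[0,0,.02]])[0].astype(int); u0,v0=u-50,v-55; print(u0,v0)
a=cv2.resize(d["img"][v0:v0+100,u0:u0+100],None,fx=6,fy=6,interpolation=2)
for q in (0,-.056):
    uv=(proj(d,[p+[0,0,q]])[0]-[u0,v0])*6+2.5; cv2.circle(a,tuple(int(k) for k in uv),3,(0,255,0),1); print(uv)
save("w5",a)
E
```

```text
[ 0.51067612 -0.32748887  0.4407245 ] [[0.984, 0.176, -0.0], [0.176, -0.984, 0.0], [-0.0, -0.0, -1.0]] 11.1
222 179
[300.2242932  257.45125719]
[315.2752072  465.60336097]
```

View pics/w5.png

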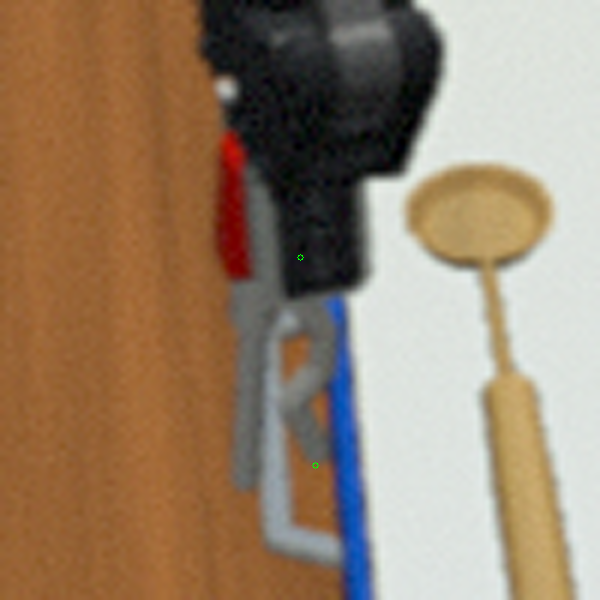

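Emit:
step_arm --pt "0 0.02 0.002 0.02 0" --pt "0 0.02 0.002 0.03 0" --pt "0 0.011 0.001 0.035 0" --pt "0 0 0 0.04 0" --pt "0 0 0 0.04 0" --pt "0 0 0 0.04 0" --pt "0 0 0 0.04 0" --pt "0 0 0 0.04 0"

```text
time: 11.77
ee_pos: [0.5617, -0.3233, 0.1541]
eef_rot: [[0.984, 0.176, 0.0], [0.176, -0.984, -0.0], [0.0, 0.0, -1.0]]
contact_force: [0.8, -0.0, -0.9]
width: 0.011
finger_force: 79.6
```

Emit:
step_arm --pt "0 0 0 0.03 0" --pt "0 0 0 0.02 0" --pt "0 0 0 0.01 0" --pt "0 0 0 0 0" --pt "0 0 0 0 0" --pt "0 0 0 0 0" --force 30

```text
time: 12.27
ee_pos: [0.5627, -0.3244, 0.0976]
eef_rot: [[0.985, 0.175, 0.002], [0.175, -0.985, -0.001], [0.002, 0.002, -1.0]]
contact_force: [0.3, 0.3, 0.7]
width: 0.0104
finger_force: 79.6
```

Emit:
step_arm --pt "0 -0.004 0 0 0" --pt "0 -0.004 0 0 0" --pt "0 -0.002 0 0 0" --pt "0 -0.001 0 0 0" --pt "0 0 0 0 0" --force 30

```text
time: 12.68
ee_pos: [0.5513, -0.3256, 0.0964]
eef_rot: [[0.985, 0.174, 0.001], [0.174, -0.985, -0.0], [0.001, 0.001, -1.0]]
contact_force: [0.8, 0.4, -0.6]
width: 0.0105
finger_force: 79.6
```

Emit:
step_arm --pt "0 -0.001 0 0 0" --pt "0 -0.001 0 0 0" --pt "0 0 0 0 0"

```text
time: 12.93
ee_pos: [0.5506, -0.3255, 0.0963]
eef_rot: [[0.985, 0.175, 0.003], [0.175, -0.985, -0.0], [0.003, 0.001, -1.0]]
contact_force: [3.8, 0.2, 1.5]
width: 0.0107
finger_force: 79.7
```

Emit:
step_arm --pt "0 -0.001 0 0 0" --pt "0 -0.001 0 0 0" --pt "0 -0.001 0 0 0" --pt "0 0 0 0 0"

```text
time: 13.27
ee_pos: [0.5491, -0.3257, 0.0966]
eef_rot: [[0.984, 0.176, 0.005], [0.176, -0.984, -0.0], [0.005, 0.001, -1.0]]
contact_force: [8.6, 1.4, -0.4]
width: 0.011
finger_force: 79.7
```

Emit:
step_arm --pt "0 -0.001 0 0 0" --pt "0 -0.001 0 0 0" --pt "0 -0.001 0 0 0" --pt "0 0 0 0 0" --force 25

```text
time: 13.6
ee_pos: [0.5466, -0.3262, 0.0968]
eef_rot: [[0.984, 0.176, 0.005], [0.176, -0.984, -0.001], [0.005, 0.001, -1.0]]
contact_force: [10.0, 1.5, 1.8]
width: 0.0112
finger_force: 80.0
```

Emit:
step_arm --pt "0 -0.001 0 0 0" --pt "0 -0.001 0 0 0" --pt "0 0 0 0 0" --pt "0 0.006 0 0 0" --pt "0 0.01 0 0 0" --pt "0 0 0 0 0" --pt "0 0 0 0 0" --pt "0 0 0 0 0"

```text
time: 14.27
ee_pos: [0.5562, -0.3245, 0.0954]
eef_rot: [[0.985, 0.174, -0.001], [0.174, -0.985, 0.0], [-0.001, -0.0, -1.0]]
contact_force: [-0.1, 0.0, 0.2]
width: 0.0108
finger_force: 79.8
```

```bash
python3 - <<'E'
from h import *
import pickle
d=r.snapshot("side"); st=r.read_state(); pickle.dump((d,st),open("S5.pkl","wb"))
p=np.array(st["ee_pos"]); print(p,st["contact_force"],st["time"])
u,v=proj(d,[p-[0,0,.02]])[0].astype(int); u0,v0=u-40,v-40; print(u0,v0)
a=cv2.resize(d["img"][v0:v0+75,u0:u0+75],None,fx=8,fy=8,interpolation=2)
X=np.array(st["eef_rot"])[:,0]
for x in (0,-.004,-.010):
  for q in (0,-.06):
    uv=(proj(d,[p+[0,0,q]+X*x])[0]-[u0,v0])*8+3.5; cv2.circle(a,tuple(int(k) for k in uv),3,(0,255,0),1); print(x,q,uv.round(1))
save("w6",a)
E
```

```text
[ 0.55614147 -0.32456057  0.09548983] [ 0.1939626  -0.15827505 -0.75602084] 14.3167
272 349
0 0 [324.3 269.2]
0 -0.06 [326.  430.7]
-0.004 0 [305.1 274.6]
-0.004 -0.06 [307.6 436. ]
-0.01 0 [276.1 282.8]
-0.01 -0.06 [280.  444.1]
```

View pics/w6.png

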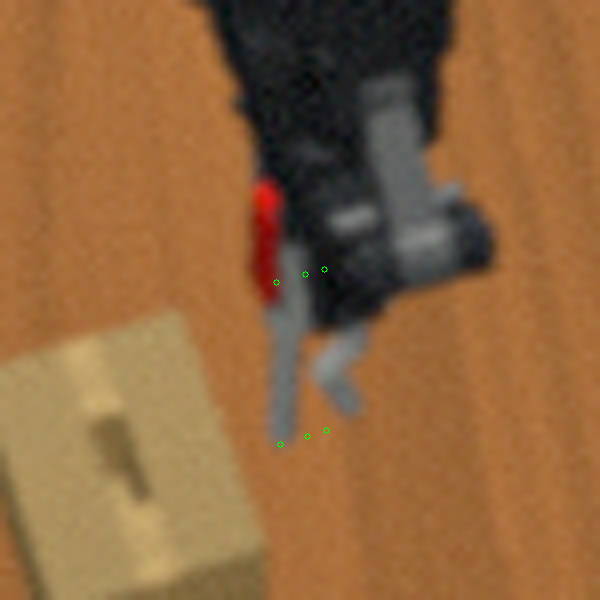

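```bash
cat > lean.py <<'E'
from h import *
import pickle,sys
def lean(f,urange,crop,fx,rows):
    d,st=pickle.load(open(f,"rb")); p=np.array(st["ee_pos"]); X=np.array(st["eef_rot"])[:,0]
    g=d["img"].astype(float); u0,v0=crop; gray=-(g[...,0]-g[...,2])  # wood is orange: R-B large
    pts=[]
    for v in range(int(v0+rows[0]/fx),int(v0+rows[1]/fx)+1):
        us=np.arange(int(u0+urange[0]/fx),int(u0+urange[1]/fx)+1); w=gray[v,us]; w=np.clip(w-np.minimum(w[0],w[-1]),0,None)
        w[w<.25*w.max()]=0; pts.append([(w*us).sum()/w.sum(),v])
    W=[]
    for uv in pts:   # intersect with plane through TCP spanned by X and z
        o,dr=ray(d,uv); n=np.cross(X,[0,0,1]); q=o+dr*((p-o)@n)/(dr@n); W.append([(q-p)@X*1000,(q-p)[2]*1000])
    W=np.array(W); k=np.polyfit(W[:,1],W[:,0],1); print(f,"slope",k[0].round(3),"x at z=-30",np.polyval(k,-30).round(1),"tip(-60)",np.polyval(k,-60).round(1)); print(W.round(1).tolist())
lean("S4.pkl",(215,268),(222,179),6,(345,475))
lean("S5.pkl",(245,312),(272,349),8,(335,425))
E
python3 lean.py
```

```text
S4.pkl slope 0.085 x at z=-30 -11.4 tip(-60) -13.9
[[-10.5, -19.7], [-10.7, -21.2], [-10.8, -22.8], [-10.9, -24.3], [-11.1, -25.9], [-11.1, -27.5], [-11.2, -29.1], [-11.4, -30.6], [-11.7, -32.2], [-11.6, -33.8], [-11.7, -35.4], [-11.8, -37.1], [-11.9, -38.7], [-12.3, -40.2], [-12.4, -41.8], [-12.6, -43.4], [-12.7, -45.1], [-12.8, -46.7], [-13.0, -48.3], [-13.2, -50.0], [-13.2, -51.7], [-13.4, -53.3], [-13.5, -55.0]]
S5.pkl slope 0.064 x at z=-30 -7.9 tip(-60) -9.8
[[-7.0, -19.0], [-8.0, -21.4], [-8.4, -24.2], [-7.4, -27.6], [-7.2, -30.7], [-7.2, -33.7], [-7.8, -36.4], [-8.4, -39.1], [-9.0, -41.8], [-9.1, -44.8], [-9.2, -47.8], [-9.3, -50.8], [-9.4, -53.9]]
```

Emit:
step_arm --pt "0 0 0 -0.009 0" --pt "0 -0.004 0 0 0" --pt "0 -0.004 0 0 0" --pt "0 -0.002 0 0 0" --pt "0 -0.002 0 0 0" --pt "0 0 0 0 0"

```text
time: 14.82
ee_pos: [0.5456, -0.3265, 0.1052]
eef_rot: [[0.985, 0.174, 0.002], [0.174, -0.985, -0.0], [0.002, 0.0, -1.0]]
contact_force: [3.7, 0.1, -0.4]
width: 0.0107
finger_force: 79.9
```

Emit:
step_arm --pt "0 -0.001 0 0 0" --pt "0 -0.001 0 0 0" --pt "0 -0.001 0 0 0" --pt "0 0 0 0 0"

```text
time: 15.15
ee_pos: [0.5446, -0.3266, 0.1053]
eef_rot: [[0.984, 0.176, 0.004], [0.176, -0.984, -0.001], [0.004, 0.001, -1.0]]
contact_force: [7.6, 0.5, -1.0]
width: 0.0107
finger_force: 79.7
```

Emit:
step_arm --pt "0 -0.001 0 0 0" --pt "0 -0.001 0 0 0" --pt "0 -0.001 0 0 0" --pt "0 -0.001 0 0 0" --pt "0 0 0 0 0"

```text
time: 15.57
ee_pos: [0.541, -0.3273, 0.1056]
eef_rot: [[0.984, 0.176, 0.005], [0.176, -0.984, -0.001], [0.004, 0.001, -1.0]]
contact_force: [8.9, 0.3, 0.2]
width: 0.0105
finger_force: 80.2
```

Emit:
step_arm --pt "0 -0.001 0 0 0" --pt "0 0 0 0 0" --pt "0 0.008 0 0 0" --pt "0 0.008 0 -0.02 0" --pt "0 0 0 -0.04 0" --pt "0 0 0 -0.04 0" --pt "0 0 0 -0.04 0" --pt "0 0 0 -0.04 0"

```text
time: 16.23
ee_pos: [0.5519, -0.3249, 0.2861]
eef_rot: [[0.985, 0.173, -0.003], [0.173, -0.985, 0.0], [-0.003, -0.001, -1.0]]
contact_force: [0.7, -0.3, -0.8]
width: 0.0108
finger_force: 80.0
```

Emit:
step_arm --pt "0 -0.01 0 -0.04 0" --pt "0 -0.02 0 -0.04 0" --pt "0 -0.015 0 -0.04 0" --pt "0 0 0 -0.03 0" --pt "0 0 0 0 0" --pt "0 0 0 0 0" --pt "0 0 0 0 0" --pt "0 0 0 0 0"

```text
time: 16.9
ee_pos: [0.5102, -0.3319, 0.4294]
eef_rot: [[0.985, 0.174, -0.003], [0.174, -0.985, 0.001], [-0.003, -0.002, -1.0]]
contact_force: [-1.1, 0.7, 0.2]
width: 0.0106
finger_force: 80.1
```

```bash
python3 - <<'E'
from h import *
import pickle
d=r.snapshot("side"); st=r.read_state(); pickle.dump((d,st),open("S6.pkl","wb"))
p=np.array(st["ee_pos"]); print(p,st["time"])
u,v=proj(d,[p-[0,0,.02]])[0].astype(int); u0,v0=u-50,v-55; print(u0,v0)
a=cv2.resize(d["img"][v0:v0+100,u0:u0+100],None,fx=6,fy=6,interpolation=2)
save("w7",a)
E
```

```text
[ 0.51022859 -0.33192621  0.42942227] 16.95
222 188
```

View pics/w7.png

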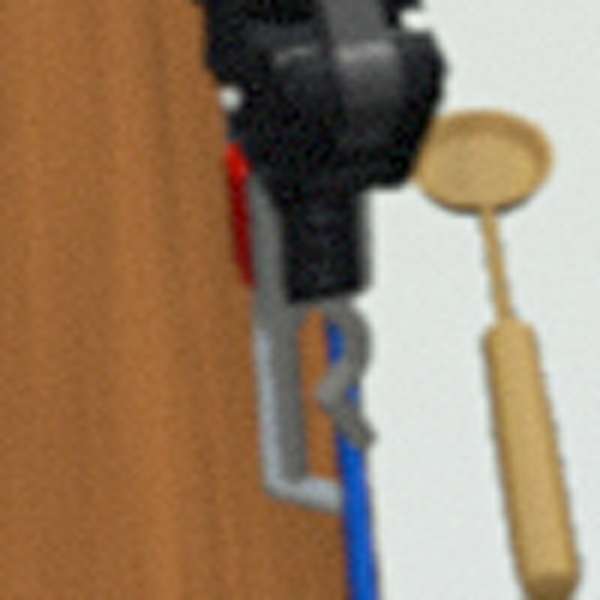

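```bash
python3 - <<'E'
from h import *
import pickle
d,st=pickle.load(open("S6.pkl","rb")); p=np.array(st["ee_pos"]); X=np.array(st["eef_rot"])[:,0]; n=np.cross(X,[0,0,1])
for q in [(281,330),(286,400),(291,470),(292,487)]:
    o,dr=ray(d,(222+(q[0]-2.5)/6,188+(q[1]-2.5)/6)); w=o+dr*((p-o)@n)/(dr@n); print(((w-p)@X*1000).round(1),((w-p)[2]*1000).round(1))
plan([.593,.148,.30],-1.4,20,0.0)
E
```

```text
-5.3 -16.3
-5.4 -35.4
-5.5 -55.3
-5.5 -60.3
now [ 0.5102 -0.3319  0.4294] yaw -79.96 F [ 0.1 -1.  -0.6] t 16.95
[[0.0, 0.0083, -0.0229, 0.0065, -0.0686], [0.0, 0.0098, -0.0223, 0.0065, -0.0686], [0.0, 0.0113, -0.0216, 0.0065, -0.0686], [0.0, 0.0128, -0.0207, 0.0065, -0.0686], [0.0, 0.0142, -0.0198, 0.0065, -0.0686], [0.0, 0.0155, -0.0188, 0.0065, -0.0686], [0.0, 0.0167, -0.0177, 0.0065, -0.0686], [0.0, 0.0179, -0.0165, 0.0065, -0.0686]]
[[0.0, 0.019, -0.0152, 0.0065, -0.0686], [0.0, 0.02, -0.0139, 0.0065, -0.0686], [0.0, 0.0209, -0.0125, 0.0065, -0.0686], [0.0, 0.0217, -0.011, 0.0065, -0.0686], [0.0, 0.0224, -0.0095, 0.0065, -0.0686], [0.0, 0.023, -0.008, 0.0065, -0.0686], [0.0, 0.0235, -0.0064, 0.0065, -0.0686], [0.0, 0.0239, -0.0048, 0.0065, -0.0686]]
[[0.0, 0.0242, -0.0031, 0.0065, -0.0686], [0.0, 0.0243, -0.0014, 0.0065, -0.0686], [0.0, 0.0243, 0.0002, 0.0065, -0.0686], [0.0, 0.0243, 0.0019, 0.0065, -0.0686]]
```

Emit:
step_arm --pt "0.0 0.0083 -0.0229 0.0065 -0.0686" --pt "0.0 0.0098 -0.0223 0.0065 -0.0686" --pt "0.0 0.0113 -0.0216 0.0065 -0.0686" --pt "0.0 0.0128 -0.0207 0.0065 -0.0686" --pt "0.0 0.0142 -0.0198 0.0065 -0.0686" --pt "0.0 0.0155 -0.0188 0.0065 -0.0686" --pt "0.0 0.0167 -0.0177 0.0065 -0.0686" --pt "0.0 0.0179 -0.0165 0.0065 -0.0686"

```text
time: 17.62
ee_pos: [0.5432, -0.139, 0.3777]
eef_rot: [[0.747, 0.665, -0.002], [0.665, -0.747, 0.0], [-0.002, -0.001, -1.0]]
contact_force: [0.4, -1.2, -0.2]
width: 0.0108
finger_force: 80.1
```

Emit:
step_arm --pt "0.0 0.019 -0.0152 0.0065 -0.0686" --pt "0.0 0.02 -0.0139 0.0065 -0.0686" --pt "0.0 0.0209 -0.0125 0.0065 -0.0686" --pt "0.0 0.0217 -0.011 0.0065 -0.0686" --pt "0.0 0.0224 -0.0095 0.0065 -0.0686" --pt "0.0 0.023 -0.008 0.0065 -0.0686" --pt "0.0 0.0235 -0.0064 0.0065 -0.0686" --pt "0.0 0.0239 -0.0048 0.0065 -0.0686"

```text
time: 18.28
ee_pos: [0.5767, 0.0535, 0.3262]
eef_rot: [[0.288, 0.958, -0.001], [0.958, -0.288, -0.0], [-0.0, -0.001, -1.0]]
contact_force: [0.3, -0.2, -0.7]
width: 0.0106
finger_force: 80.1
```

Emit:
step_arm --pt "0.0 0.0242 -0.0031 0.0065 -0.0686" --pt "0.0 0.0243 -0.0014 0.0065 -0.0686" --pt "0.0 0.0243 0 0.0065 -0.0686" --pt "0.0 0.0243 0.0019 0.0065 -0.0686" --pt "0 0.0125 0 0 0" --pt "0 0 0 0 0" --pt "0 0 0 0 0" --pt "0 0 0 0 0"

```text
time: 18.95
ee_pos: [0.5935, 0.1583, 0.3015]
eef_rot: [[0.026, 1.0, 0.001], [1.0, -0.026, -0.001], [-0.001, 0.001, -1.0]]
contact_force: [-0.5, -0.2, 0.1]
width: 0.0109
finger_force: 80.1
```

```bash
python3 -c "
from h import *
plan([.5932,.1604,.262],-1.4,2,0.0)"
```

```text
now [0.5935 0.1583 0.3015] yaw -1.51 F [-0.5 -0.2  0.1] t 18.95
[[0.0, 0.001, -0.0002, 0.0197, -0.001], [0.0, 0.001, -0.0002, 0.0197, -0.001]]
```

Emit:
step_arm --pt "0 0.001 0 0.02 -0.001" --pt "0 0.001 0 0.02 -0.001" --pt "0 0 0 0.005 0" --pt "0 0 0 0 0" --pt "0 0 0 0 0" --pt "0 0 0 0 0"

```text
time: 19.45
ee_pos: [0.594, 0.1613, 0.2575]
eef_rot: [[0.023, 1.0, 0.002], [1.0, -0.023, 0.0], [0.0, 0.002, -1.0]]
contact_force: [-0.7, 0.1, -1.4]
width: 0.0112
finger_force: 80.1
```

Emit:
step_arm --pt "0 0 0 0.003 0" --pt "0 0 0 0.002 0" --pt "0 0 0 0.002 0" --pt "0 0 0 0.001 0" --pt "0 0 0 0 0"

```text
time: 19.87
ee_pos: [0.5932, 0.1619, 0.2478]
eef_rot: [[0.022, 1.0, -0.0], [1.0, -0.022, -0.0], [-0.0, -0.0, -1.0]]
contact_force: [-0.2, 0.4, -0.1]
width: 0.0108
finger_force: 80.1
```

Emit:
step_arm --pt "0 -0.0012 0 0 0" --pt "0 0 0 0.001 0" --pt "0 0 0 0.001 0" --pt "0 0 0 0.001 0" --pt "0 0 0 0 0"

```text
time: 20.28
ee_pos: [0.5931, 0.1607, 0.2448]
eef_rot: [[0.022, 1.0, -0.0], [1.0, -0.022, -0.0], [-0.0, -0.0, -1.0]]
contact_force: [0.3, -0.4, -0.6]
width: 0.0105
finger_force: 80.1
```

Emit:
step_arm --pt "0 0 0 0.001 0" --pt "0 0 0 0.001 0" --pt "0 0 0 0.001 0" --pt "0 0 0 0 0"

```text
time: 20.62
ee_pos: [0.5931, 0.1607, 0.2418]
eef_rot: [[0.022, 1.0, -0.0], [1.0, -0.022, -0.0], [-0.0, -0.0, -1.0]]
contact_force: [-0.6, -0.2, -1.2]
width: 0.011
finger_force: 80.1
```

Emit:
step_arm --pt "0 0 0 0.001 0" --pt "0 0 0 0.001 0" --pt "0 0 0 0.001 0" --pt "0 0 0 0 0"

```text
time: 20.95
ee_pos: [0.5932, 0.1603, 0.2388]
eef_rot: [[0.022, 1.0, -0.0], [1.0, -0.022, -0.001], [-0.001, -0.0, -1.0]]
contact_force: [1.2, -1.3, -1.6]
width: 0.0106
finger_force: 80.0
```

```bash
python3 - <<'E'
from h import *
import pickle
s=r.snapshot("wrist"); d=r.snapshot("side"); st=r.read_state(); pickle.dump((s,d,st),open("S7.pkl","wb"))
print(st["ee_pos"],st["contact_force"])
p=np.array(st["ee_pos"])
u,v=proj(d,[p-[0,0,.05]])[0].astype(int)
a=cv2.resize(d["img"][v-25:v+25,u-17:u+16],None,fx=12,fy=12,interpolation=2)
b=cv2.resize(s["img"][130:430,220:420],None,fx=2,fy=2,interpolation=2)
save("w8",np.hstack([b,a]))
E
```

```text
[0.5931494  0.16029424 0.2388858 ] [-0.00276706 -0.90549874 -1.04204113]
```

View pics/w8.png

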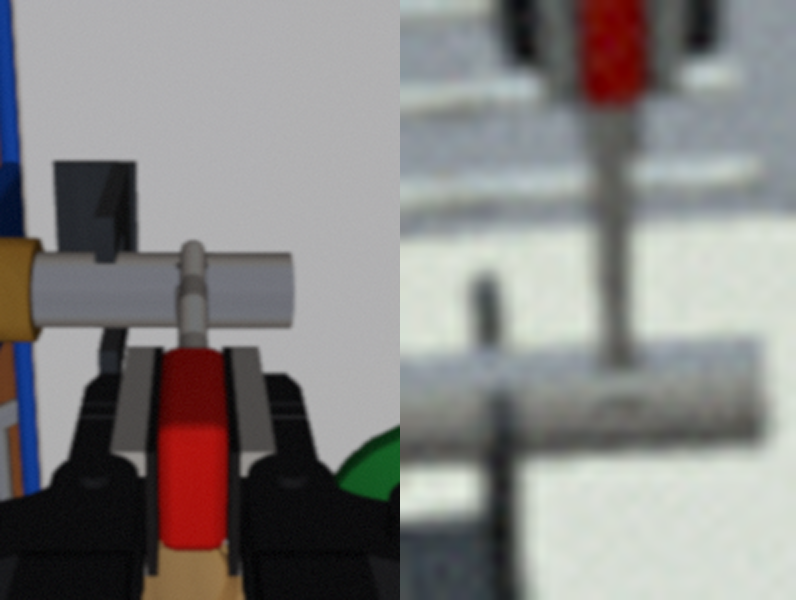

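Emit:
step_arm --pt "0 0 0 0.001 0" --pt "0 0 0 0.001 0" --pt "0 0 0 0.001 0" --pt "0 0 0 0.001 0" --pt "0 0 0 0 0"

```text
time: 21.47
ee_pos: [0.5933, 0.1603, 0.2349]
eef_rot: [[0.022, 1.0, -0.0], [1.0, -0.022, -0.0], [-0.0, -0.0, -1.0]]
contact_force: [0.3, -3.7, -0.8]
width: 0.0108
finger_force: 80.0
```

Emit:
step_arm --pt "0 0 0 0.001 0" --pt "0 0 0 0.001 0" --pt "0 0 0 0.001 0" --pt "0 0 0 0 0"

```text
time: 21.8
ee_pos: [0.5932, 0.1604, 0.2319]
eef_rot: [[0.022, 1.0, -0.0], [1.0, -0.022, -0.0], [-0.0, -0.0, -1.0]]
contact_force: [0.3, -3.2, -0.9]
width: 0.011
finger_force: 80.1
```

Emit:
step_arm --pt "0 -0.001 0 0 0" --pt "0 0 0 0.001 0" --pt "0 0 0 0.001 0" --pt "0 0 0 0.001 0" --pt "0 0 0 0 0"

```text
time: 22.22
ee_pos: [0.5931, 0.16, 0.2288]
eef_rot: [[0.021, 1.0, -0.0], [1.0, -0.021, 0.0], [0.0, -0.0, -1.0]]
contact_force: [0.2, -1.1, -0.2]
width: 0.0108
finger_force: 80.0
```

Emit:
step_arm --pt "0 0 0 0.001 0" --pt "0 0 0 0.001 0" --pt "0 0 0 0.001 0" --pt "0 0 0 0 0"

```text
time: 22.55
ee_pos: [0.5931, 0.1599, 0.2258]
eef_rot: [[0.022, 1.0, -0.0], [1.0, -0.022, 0.0], [0.0, -0.0, -1.0]]
contact_force: [0.2, -0.8, -0.7]
width: 0.0108
finger_force: 80.0
```

Emit:
step_arm --pt "0 0 0 0.001 0" --pt "0 0 0 0.001 0" --pt "0 0 0 0.001 0" --pt "0 0 0 0 0"

```text
time: 22.88
ee_pos: [0.5931, 0.1599, 0.2228]
eef_rot: [[0.022, 1.0, -0.0], [1.0, -0.022, 0.0], [0.0, -0.0, -1.0]]
contact_force: [0.1, -0.5, -1.3]
width: 0.0107
finger_force: 80.0
```

Emit:
step_arm --pt "0 0 0 0.001 0" --pt "0 0 0 0.001 0" --pt "0 0 0 0.001 0" --pt "0 0 0 0 0"

```text
time: 23.22
ee_pos: [0.5935, 0.16, 0.2203]
eef_rot: [[0.022, 1.0, 0.001], [1.0, -0.022, 0.001], [0.001, 0.001, -1.0]]
contact_force: [0.7, 0.3, 0.9]
width: 0.0107
finger_force: 80.6
```

Emit:
step_arm --pt "0 0 0 0.001 0" --pt "0 0 0 0.001 0" --pt "0 0 0 0 0"

```text
time: 23.47
ee_pos: [0.5939, 0.16, 0.219]
eef_rot: [[0.022, 1.0, 0.002], [1.0, -0.022, 0.001], [0.001, 0.002, -1.0]]
contact_force: [-0.3, 1.2, 5.0]
width: 0.0111
finger_force: 81.0
```

Emit:
step_arm --pt "0 0 0 0.001 0" --pt "0 0 0 0.001 0" --pt "0 0 0 0 0"

```text
time: 23.72
ee_pos: [0.5939, 0.16, 0.2171]
eef_rot: [[0.022, 1.0, 0.002], [1.0, -0.022, 0.001], [0.001, 0.002, -1.0]]
contact_force: [0.3, 0.1, 6.3]
width: 0.0108
finger_force: 81.0
```

Emit:
step_arm --pt "0 0 0 0.001 0" --pt "0 0 0 0.001 0" --pt "0 0 0 0 0"

```text
time: 23.97
ee_pos: [0.5937, 0.16, 0.2147]
eef_rot: [[0.022, 1.0, 0.001], [1.0, -0.022, 0.001], [0.001, 0.001, -1.0]]
contact_force: [1.4, 1.4, 3.5]
width: 0.0107
finger_force: 80.7
```

Emit:
step_arm --pt "0 0 0 0.001 0" --pt "0 0 0 0.001 0" --pt "0 0 0 0 0"

```text
time: 24.22
ee_pos: [0.5938, 0.16, 0.2125]
eef_rot: [[0.022, 1.0, 0.001], [1.0, -0.022, 0.001], [0.001, 0.001, -1.0]]
contact_force: [0.7, 0.7, 2.4]
width: 0.0108
finger_force: 80.4
```

Emit:
step_arm --pt "0 0 0 0.001 0" --pt "0 0 0 0.001 0" --pt "0 0 0 0.001 0" --pt "0 0 0 0 0"

```text
time: 24.55
ee_pos: [0.5937, 0.1601, 0.2092]
eef_rot: [[0.021, 1.0, 0.001], [1.0, -0.021, 0.001], [0.001, 0.001, -1.0]]
contact_force: [1.7, 1.8, 3.7]
width: 0.0108
finger_force: 80.5
```

Emit:
step_arm --pt "0 0 0 0.001 0" --pt "0 0 0 0.001 0" --pt "0 0 0 0.001 0" --pt "0 0 0 0 0"

```text
time: 24.88
ee_pos: [0.5929, 0.1601, 0.2055]
eef_rot: [[0.021, 1.0, -0.001], [1.0, -0.021, 0.0], [0.0, -0.001, -1.0]]
contact_force: [1.2, 2.2, -1.9]
width: 0.0107
finger_force: 79.8
```

Emit:
step_arm --pt "0 0 0 0.001 0" --pt "0 0 0 0.001 0" --pt "0 0 0 0 0"

```text
time: 25.13
ee_pos: [0.5927, 0.1598, 0.2033]
eef_rot: [[0.021, 1.0, -0.001], [1.0, -0.021, -0.0], [-0.0, -0.001, -1.0]]
contact_force: [0.8, 2.5, -4.5]
width: 0.011
finger_force: 79.6
```

Emit:
step_arm --pt "0 0 0 0.001 0" --pt "0 0 0 0.001 0" --pt "0 0 0 0 0"

```text
time: 25.38
ee_pos: [0.593, 0.1591, 0.2017]
eef_rot: [[0.022, 1.0, -0.001], [1.0, -0.022, -0.001], [-0.001, -0.001, -1.0]]
contact_force: [-0.2, 1.6, -2.6]
width: 0.0108
finger_force: 79.9
```

Emit:
step_arm --pt "0 0 0 0.001 0" --pt "0 0 0 0.001 0" --pt "0 0 0 0 0"

```text
time: 25.63
ee_pos: [0.5932, 0.1592, 0.1999]
eef_rot: [[0.022, 1.0, -0.0], [1.0, -0.022, -0.001], [-0.001, -0.0, -1.0]]
contact_force: [-0.5, 0.6, -0.8]
width: 0.0105
finger_force: 80.0
```

Emit:
step_arm --pt "0 0 0 0.001 0" --pt "0 0 0 0.001 0" --pt "0 0 0 0 0"

```text
time: 25.88
ee_pos: [0.5932, 0.1596, 0.1979]
eef_rot: [[0.022, 1.0, -0.0], [1.0, -0.022, -0.0], [-0.0, -0.0, -1.0]]
contact_force: [-0.5, 0.2, -0.4]
width: 0.0109
finger_force: 80.0
```

Emit:
step_arm --pt "0 0 0 0.001 0" --pt "0 0 0 0.001 0" --pt "0 0 0 0 0"

```text
time: 26.13
ee_pos: [0.5936, 0.1597, 0.197]
eef_rot: [[0.022, 1.0, 0.001], [1.0, -0.022, 0.001], [0.001, 0.001, -1.0]]
contact_force: [-2.5, -0.2, 7.8]
width: 0.0109
finger_force: 81.5
```

Emit:
step_arm --pt "0 0 0 -0.0015 0" --pt "0 0 0 0 0" --pt "0.014 0 0 0 0" --pt "0.02 0 0 0 0" --pt "0.03 0 0 0 0" --pt "0.035 0 0 0 0" --pt "0.035 0 0 0 0"

```text
time: 26.72
ee_pos: [0.5932, 0.1597, 0.1975]
eef_rot: [[0.022, 1.0, -0.0], [1.0, -0.022, -0.0], [-0.0, -0.0, -1.0]]
contact_force: [0.2, -0.1, 0.1]
width: 0.035
finger_force: 0.0
```

Emit:
step_arm --pt "0.035 0 0 -0.01 0" --pt "0.035 0 0 -0.02 0" --pt "0.035 0 0 -0.03 0" --pt "0.035 0 0 -0.03 0" --pt "0.035 0 0 0 0" --pt "0.035 0 0 0 0" --pt "0.035 0 0 0 0"

```text
time: 27.3
ee_pos: [0.5931, 0.1597, 0.2877]
eef_rot: [[0.022, 1.0, 0.0], [1.0, -0.022, 0.0], [0.0, 0.0, -1.0]]
contact_force: [0.1, -0.4, -0.5]
width: 0.0351
finger_force: 0.0
```

```bash
python3 - <<'E'
from h import *
import pickle
S0=pickle.load(open("S0.pkl","rb"))
s=r.snapshot("wrist"); d=r.snapshot("side"); t=r.snapshot("top"); st=r.read_state(); print(st["ee_pos"],st["width"],st["contact_force"],st["time"])
for c,S in (("wrist",s),("side",d)):
    print(c,[(np.round(x["box"]).tolist(),round(x["score"],2)) for x in r.search_frame(c,"clip")[:2]])
print("expected tab+clip wrist rows", proj(s,[[.5931,.155,.230],[.5931,.147,.230],[.5931,.171,.230],[.5931,.171,.200]]).round().tolist())
print("exp side",proj(d,[[.5931,.155,.230],[.5931,.155,.142]]).round().tolist())
im=s["img"].astype(int); red=(im[...,0]>110)&(im[...,1]<50)&(im[...,2]<50); ys,xs=np.nonzero(red); print("red",xs.min(),xs.max(),ys.min(),ys.max())
im=d["img"].astype(int); red=(im[...,0]>110)&(im[...,1]<50)&(im[...,2]<50); ys,xs=np.nonzero(red); print("red side",xs.min(),xs.max(),ys.min(),ys.max())
for n in ["tumbler","plate","jar","funnel","spoon"]: print(n,[np.round(x["box"]).tolist() for x in r.search_frame("side",n)[:1]])
E
```

```text
[0.59261189 0.15966699 0.28656908] 0.03481446705167956 [ 0.73375341 -0.02985342 -0.83114049] 27.45
wrist [([304.0, 214.0, 22.0, 60.0], 0.74)]
side [([296.0, 145.0, 6.0, 33.0], 0.58), ([274.0, 158.0, 38.0, 13.0], 0.19)]
expected tab+clip wrist rows [[316.0, 278.0], [316.0, 292.0], [315.0, 248.0], [316.0, 230.0]]
exp side [[299.0, 143.0], [299.0, 178.0]]
red 305 326 233 276
red side 296 300 142 156
tumbler [[338.0, 118.0, 34.0, 48.0]]
plate [[342.0, 219.0, 81.0, 53.0]]
jar []
funnel [[325.0, 177.0, 40.0, 48.0]]
spoon [[288.0, 203.0, 31.0, 86.0]]
```

```bash
python3 - <<'E'
from h import *
import pickle
S0=pickle.load(open("S0.pkl","rb"));_,t1=pickle.load(open("S1.pkl","rb"))
s=r.snapshot("wrist"); t=r.snapshot("top"); d=r.snapshot("side")
print(s["img"][220:300:3,315].tolist())
for n in ["jar","plate","spoon","funnel","tumbler"]: print(n,[np.round(x["box"]).tolist() for x in r.search_frame("top",n)[:1]])
D=np.abs(d["img"].astype(int)-S0["side"]["img"]).max(2)>60; D[:, :305]=0; ys,xs=np.nonzero(D); print("side changes",len(xs), xs.min() if len(xs) else 0, ys.min() if len(ys) else 0, ys.max() if len(ys) else 0)
# drawer front edge in side view, compared with expected pin end
L=r.search_frame("side","lug_face"); print(np.round(L[0]["box"]) if L else None)
print(proj(d,[[.5931,.147,.230],[.5931,.171,.230],[.5931,.147,.200]]).round(1).tolist())
E
```

```text
[[103, 99, 95], [104, 99, 96], [80, 27, 25], [79, 10, 7], [87, 5, 1], [154, 16, 13], [172, 18, 15], [177, 21, 15], [177, 18, 15], [178, 20, 16], [177, 20, 14], [179, 20, 16], [177, 21, 16], [179, 21, 17], [178, 18, 16], [178, 20, 16], [179, 20, 14], [180, 20, 17], [164, 16, 12], [137, 97, 95], [179, 179, 180], [178, 177, 179], [179, 179, 180], [179, 179, 180], [180, 180, 181], [179, 179, 181], [178, 178, 180]]
jar [[235.0, 162.0, 37.0, 36.0]]
plate [[315.0, 164.0, 66.0, 67.0]]
spoon [[284.0, 254.0, 101.0, 16.0]]
funnel [[219.0, 241.0, 160.0, 54.0]]
tumbler [[184.0, 174.0, 39.0, 31.0]]
side changes 1325 305 0 170
[261. 156.  54. 176.]
[[299.0, 145.5], [297.7, 139.2], [299.3, 157.7]]
```

```bash
python3 -c "
from bench import r
print(r.close_job())"
```

```text
the job is handed in; nothing more can be done
None
```

The drawer is shut and the R-clip was pressed home (the bow sprang over and the collar stopped on the pin), then released and the job handed in at about 28 s; it sits leaning slightly, and the other things on the unit show no sign of having moved.

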